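Open the child-resistant cap of the square solvent jug

ROBOT

A 6-joint arm with a two-finger parallel gripper is mounted at the origin on the work surface; the furniture and walls round the work are solid. World frame = base frame: x ahead of the robot, y to its left, z up, the work surface at z = 0. Lengths are in m, angles in degrees, forces in N, time in s.
With the tool pointing down it reaches from about 0.4 to 0.825 m from the base axis. Payload 7 kg.
Tool frame: the origin (TCP) lies between the finger pads; the fingertips stand 11 mm ahead of it and the grasp point (between the pads) lies 8 mm behind it (r.tcp_to_tips is the distance from the TCP to the fingertips, in m); x points along the fingers, y is the direction in which the jaws open and shut, and the axes are right-handed (so a half turn about x gives the same grasp; the last joint's range is limited). The gripper opens to 88 mm and grips with 3 to 60 N. Pads are 19 mm wide; open, the fingers measure 130 mm over their backs; the gripper's body (78 mm by 193 mm) begins 47 mm behind the grasp point.
Start: joints at [91.507, 20.546, 0.682, 0, -70.136, -16.507], TCP at [0.175, 0.652, 0.238] pointing down, gripper open.
Joint ranges: [-176.03, 176.03], [-82.01, 121.73], [-58.28, 71.71], [-173.87, 95.51], [-174.79, -0.11], [-173.66, 173.66]. Speed limits (degrees/s): [136.94, 136.94, 172.46, 180, 180, 180].

INTERFACE

Orientations are given as [roll, pitch, yaw] about the fixed x, y, z axes, in that order (R = Rz(yaw) Ry(pitch) Rx(roll)).
In Python, from plant import r gives the robot as it stands.
- The arm moves only by the tool arm_command, never from a script. Its argument "plan" is a list of rows, each an object of numbers: "dx", "dy", "dz": the shift along the tool's x, y, z each as a share of 0.02 m, from -1 to 1; "wx", "wy", "wz": the turn, a rotation vector about the tool's x, y, z each as a share of 0.08 rad, from -1 to 1. In form: [{"dx": .., "dy": .., "dz": .., "wx": .., "wy": .., "wz": ..}, ...]. A call has 1 to 20 rows; each row shifts and turns the pose as measured when the row begins, along the tool's axes as they then stand; what a row does not reach is not made up. A row lasts 1/12 s, in which the tool goes at most 41.7 mm and 7.16 degrees, less where a joint would pass 70% of its speed; a pose out of reach is approached as far as the arm can. A call with a number of a shift or a turn outside -1 to 1 is refused whole. A call with a gripper value outside its range is refused whole. "fingers" is the closure, from -1 (fully open) to 1 (shut), so that 0 is half open, set as the call begins (left out, the last holds). The fingers move at their own pace and stop on an object; "force" is the grip in N (left out, the last holds). Time passes only in rows, so rows that do not move let the fingers close. It gives the time, the measured TCP pose, the force and the opening at its end, in the units of the state.
- r.get_state(): the state, without advancing time (a new reading comes with each control period).
- r.capture(name): name is "scene" or "side" or "wrist"; returns (picture, depth): 384x512x3 uint8, red, green, blue; 384x512 float32, m along the optical axis (not along the pixel's ray), 0 where there is no reading.
- r.camera_model(name): a dict with "vertical_fov" (degrees; the focal length in pixels is half the picture's height over the tangent of half this angle, whatever the lens; pixels are square), "cx", "cy" (the principal point, pixels), "dist" ([k1, k2, p1, p2, k3] as OpenCV has them; the pictures are not rectified), "R" (3x3) and "t" (3): a world point X has camera coordinates R X + t. Camera axes: x right, y down, z forward; pixel columns grow to the right and rows downward; lengths in m; the calibration is good to about 2 mm. A picture is of the moment at which its call begins: read the wrist's pose just before it. camera_model takes no time and is no camera call; for the wrist camera it gives the pose at the moment of the call.
- r.close_job(): hands the job in, once; it reports no verdict.
Trained networks look in the newest picture that a camera, given by its name, has taken for a name from the list of things; names that differ only in an ending like _2 or _b are one class to them, and where a whole thing is asked for, a point or a joint stands for the part that bears it (a point fixed in the world has none). Each returns a list of dicts, best first, with "score" (0 to 1); they miss things now and then, are a little off and sometimes report something else, mostly with a low value. They report only what shows in the picture. A call takes as long as a camera call.
- r.cut_out(camera, query): "mask" (384x512 bool, what is visible of it) and "bbox" ([left, top, width, height] in pixels, round what is visible of it).
- r.spot_point(camera, query): "centre" ([column, row] in pixels: a listed point, or the origin of a listed thing).
The state is a dict: "time_s": time; "joints": joint angles; "qd": joint speeds; "joint_torque": joint torques, N m; "tcp_pos": TCP position; "eef_rot": TCP orientation; "contact_force": force on the tool from outside, world axes, zero at the start; "moment": the same for the moment, N m; "gripper_width": finger opening in m.
Only numpy, scipy, OpenCV 4.12 (cv2) and the standard library are available. Lean on these libraries where they do the work, as an engineer would, in place of code of your own. Each camera call takes 0.05 s, during which the arm holds its last target.

TASK

Open the square white solvent jug: its child-resistant cap has to be pushed down firmly and, while held down, turned anticlockwise (seen from above) by about a sixth of a turn before it lifts off. Set the cap down, right way up, in the middle of the shallow steel tray and let go. Leave the round jug closed.

Things in the scene. Friction and masses are not known exactly. Their poses are not given: they have to be found in the camera images.
- jug_square_cap_mid (a point): Ribbed round grey cap of the square jug: 54 mm across, 38 mm tall, flat top, 60 g. Point on its axis half-way up, 153 mm over the worktop when shut; z up. Spring under it: 8 N up when shut, 12 N at 4 mm down (latch free), 16 N at the hard bottom 8 mm down; keep it 5 to 8 mm down while turning. Turned 49 to 77 degrees anticlockwise (aim at 63; solid stop at 77) it lifts straight up, free after 45 mm.
- jug_square_neck (a point): Square white jug, 112 x 112 mm, bolted down by a 150 x 150 mm foot plate: point on the axis of its neck, 6 mm above the middle of the shut cap (159 mm over the worktop); z up, x parallel to a side of the jug and to the shut cap's x. 20 mm are free below the shut cap's lower rim before the sloping shoulder. Two lugs in the cap sit behind the neck's latch; the cap does not turn clockwise.
- tray_floor (a point): Fixed shallow square steel tray, 170 x 170 mm outside, walls 3 mm thick and 14 mm high: centre of its inner floor, 3 mm above the worktop, z up, x and y parallel to its sides. The cap standing in it has its middle 19 mm above this point.
- jug_round_cap_mid (a point): Cap of the round white jug (body 112 mm across, same height), which stays closed: the same kind of cap, 54 mm across and 38 mm tall; point on its axis half-way up, 153 mm over the worktop; z up. The two jugs may stand in either place.

How it is judged (in metres and radians):
On the way:
1. the square jug's cap is turned open (35 degrees or more) while still on its neck (angle between the x axis of jug_square_cap_mid and the x axis of jug_square_neck, either way round above 0.61 rad and horizontal distance between jug_square_cap_mid and jug_square_neck below 0.006 m and z of jug_square_cap_mid in the frame of jug_square_neck below 0.006 m), for 0.05 s.
At the end, for the whole second after the job is handed in: The square jug's cap stands right way up (within 10 degrees) on the floor of the steel tray, inside its walls (middle within 58 mm of the tray's centre along each side, 12 to 25 mm above its floor), released; the round jug's cap is within 10 mm of where it was (x of jug_square_cap_mid in the frame of tray_floor between -0.058 and 0.058 m and y of jug_square_cap_mid in the frame of tray_floor between -0.058 and 0.058 m and z of jug_square_cap_mid in the frame of tray_floor between 0.012 and 0.025 m and angle between jug_square_cap_mid's own z axis and vertical below 0.17 rad and distance of jug_round_cap_mid from where it was at the start of the episode below 0.01 m); the robot touches nothing.
It fails at once if the round jug's cap is moved by more than 10 mm (distance of jug_round_cap_mid from where it was at the start of the episode above 0.01 m).
It also fails if it takes over 38 s, if anything falls off the work surface, if the arm or the gripper's body presses on something with over 40 N, if the wrist force passes 120 N, or if a joint passes its speed limit or range.

## Working session

There is one attempt and no reset: what is moved stays moved. The work goes in short steps, Python scripts to look and compute and a tool call to move; the robot and the scene stay as the last step left them, time stands still between calls to the robot, and variables do not carry over. Pictures are saved under pics/ and viewed, and the job is handed in when it is done.

Besides the shell and the picture viewer there is one more tool, called after ">>>" as name(argument=value, ...) on one line, values as JSON. arm_command: Moves the arm, as the interface text tells. Shift numbers are shares of 0.02 m and turn numbers shares of 0.08 rad, none past 1 either way. Its arguments: {"type":"object","properties":{"plan":{"type":"array","items":{"type":"object","properties":{"dx":{"type":"number"},"dy":{"type":"number"},"dz":{"type":"number"},"wx":{"type":"number"},"wy":{"type":"number"},"wz":{"type":"number"}}}},"fingers":{"type":"number"},"force":{"type":"number"}},"required":["plan"]}

```bash
mkdir -p pics; ls; python3 - <<'E'
from plant import r
import cv2,numpy as np
s=r.get_state();print(s)
for n in ["scene","side"]:
    p,d=r.capture(n);np.savez(f"pics/{n}0.npz",p=p,d=d)
    cv2.imwrite(f"pics/{n}0.png",p[:,:,::-1])
    m=r.camera_model(n);print(n,m)
    for q in ["jug_square_cap_mid","jug_square_neck","tray_floor","jug_round_cap_mid"]:
        print(q,[(np.round(x["centre"],1),round(x["score"],2)) for x in r.spot_point(n,q)][:3])
print(r.get_state()["time_s"])
E
```

```text
pics
{'time_s': 0.0, 'joints': array([ 9.15090455e+01,  2.05925267e+01,  6.31950353e-01, -1.88421568e-02,
       -7.01353396e+01, -1.65087026e+01]), 'qd': array([ 0.03856619,  0.0562963 ,  0.08380927,  0.06978008, -0.01015251,
        0.03008123]), 'joint_torque': array([-5.05669523e-04, -5.82726645e+01,  2.93059945e+01,  6.99714527e+00,
        6.96104922e-03, -1.46141033e-04]), 'tcp_pos': array([0.17458905, 0.65153274, 0.23660052]), 'eef_rot': array([ 96.04733338,  89.90246172, -98.95874109]), 'contact_force': array([-0.05510604, -0.23930959,  0.0097407 ]), 'moment': array([-0.01466225,  0.00020615,  0.01072193]), 'gripper_width': 0.08796313709649183}
scene {'vertical_fov': 57.660032439875344, 'cx': 254.40746125742513, 'cy': 192.41834140638443, 'dist': array([-0.06756754,  0.        ,  0.        ,  0.        ,  0.        ]), 'R': array([[ 0.61454981, -0.78873   , -0.01528154],
       [-0.55315042, -0.41702175, -0.72119171],
       [ 0.5624528 ,  0.45166121, -0.69256696]]), 't': array([-0.29273717,  0.38485921,  0.67442954])}
jug_square_cap_mid [(array([175.6, 148.6]), 0.71)]
jug_square_neck [(array([172.1, 144.6]), 0.74)]
tray_floor [(array([323.3, 277.3]), 0.76)]
jug_round_cap_mid [(array([250.6, 162.2]), 0.58)]
side {'vertical_fov': 56.008849789399484, 'cx': 256.18930347103037, 'cy': 186.17452165426073, 'dist': array([-0.09712306,  0.        ,  0.        ,  0.        ,  0.        ]), 'R': array([[ 0.14564062, -0.98931133,  0.00720393],
       [-0.87210053, -0.13181697, -0.47123769],
       [ 0.46715039,  0.0623488 , -0.88197684]]), 't': array([-0.03447926,  0.51858729,  0.8209513 ])}
jug_square_cap_mid [(array([158. , 175.8]), 0.88)]
jug_square_neck [(array([347.3, 232.2]), 0.64), (array([156.2, 174. ]), 0.6)]
tray_floor [(array([344.6, 228.5]), 0.61), (array([157.7, 177.1]), 0.57)]
jug_round_cap_mid [(array([246.9, 157.8]), 0.78)]
0.5
```

View pics/scene0.png

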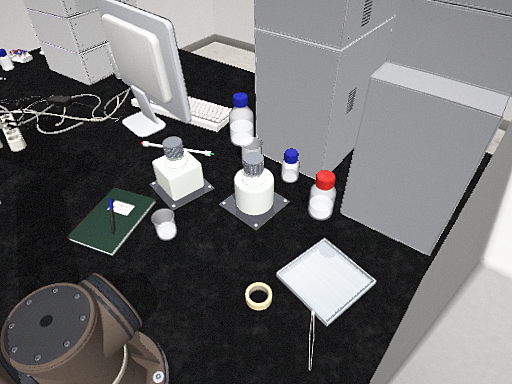

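View pics/side0.png

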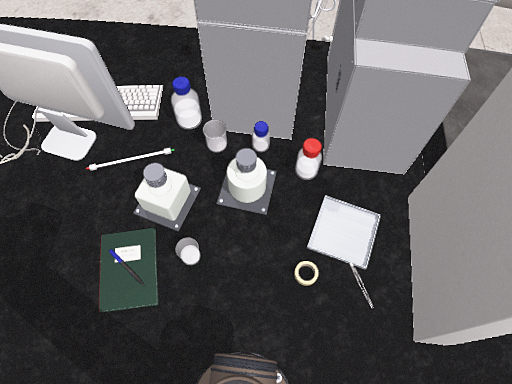

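The scene view shows the square jug on the left (cap at about 174,148), the round jug at (253,165) and the tray at (326,281). The side view shows the square cap at (154,175) and the tray at (344,232). Next I turn these pixels into positions.

```bash
cat > h.py <<'E'
import numpy as np,cv2
def K(m):
    f=192/np.tan(np.radians(m["vertical_fov"]/2)); return np.array([[f,0,m["cx"]],[0,f,m["cy"]],[0,0,1]])
def rays(m,px):
    u=cv2.undistortPoints(np.array(px,float).reshape(-1,1,2),K(m),m["dist"]).reshape(-1,2)
    return np.c_[u,np.ones(len(u))]
def cloud(m,d):
    v,u=np.mgrid[:384,:512]; x=rays(m,np.c_[u.ravel(),v.ravel()])*d.reshape(-1,1)
    return ((x-m["t"])@m["R"]).reshape(384,512,3)
def atz(m,px,z):
    x=rays(m,px)@m["R"]; c=-m["R"].T@m["t"]
    return c+x*((z-c[2])/x[:,2])[:,None]
def proj(m,X):
    return cv2.projectPoints(np.array(X,float).reshape(-1,1,3),cv2.Rodrigues(m["R"])[0],m["t"],K(m),m["dist"])[0].reshape(-1,2)
E
python3 - <<'E'
from plant import r
from h import *
for n,a,b,t in [("scene",(175.6,148.6),(250.6,162.2),(323.3,277.3)),("side",(158,175.8),(246.9,157.8),(344.6,228.5))]:
    m=r.camera_model(n);z=np.load(f"pics/{n}0.npz");P=cloud(m,z["d"])
    print(n,atz(m,[a],.153),atz(m,[b],.153),atz(m,[t],.003))
    print("cam",-m["R"].T@m["t"])
    ok=z["d"]>0
    for c in (a,b):
        c0=atz(m,[c],.153)[0]
        s=ok&(np.hypot(P[...,0]-c0[0],P[...,1]-c0[1])<.045)&(P[...,2]>.145)&(P[...,2]<.19)
        Q=P[s]; top=Q[Q[:,2]>np.percentile(Q[:,2],90)-.006]
        print("top",len(top),np.median(top[:,2]),cv2.minEnclosingCircle(top[:,:2].astype(np.float32)),top[:,:2].mean(0))
    # foot plate / body
    s=ok&(P[...,2]>.008)&(P[...,2]<.03)
    c0=atz(m,[t],.003)[0]
    s=ok&(np.abs(P[...,0]-c0[0])<.12)&(np.abs(P[...,1]-c0[1])<.12)&(P[...,2]>.009)&(P[...,2]<.02)
    Q=P[s];print("tray",len(Q),cv2.minAreaRect(Q[:,:2].astype(np.float32)))
    # corners of the tray by bright mask
    # square jug shoulder
    c0=atz(m,[a],.153)[0]
    s=ok&(np.hypot(P[...,0]-c0[0],P[...,1]-c0[1])<.085)&(P[...,2]>.05)&(P[...,2]<.12)
    Q=P[s];print("jug",len(Q),cv2.minAreaRect(Q[:,:2].astype(np.float32)),np.percentile(Q[:,2],95))
E
```

```text
scene [[0.49723564 0.29582068 0.153     ]] [[0.57619694 0.08774474 0.153     ]] [[ 0.47752377 -0.21219233  0.003     ]]
cam [ 0.01345182 -0.37500959  0.74017142]
top 198 0.1720350441499201 ((0.49745914340019226, 0.3084084987640381), 0.02936435118317604) [0.49525034 0.30666502]
top 233 0.17151305706642817 ((0.5757189989089966, 0.07890856266021729), 0.028615882620215416) [0.57510566 0.07760613]
tray 484 ((0.4489261507987976, -0.21007040143013), (0.17288337647914886, 0.23240551352500916), 75.64019012451172)
jug 1296 ((0.4945336580276489, 0.3048284649848938), (0.11133424937725067, 0.11165601015090942), 76.64791107177734) 0.11220505693095015
side [[0.49786783 0.29912207 0.153     ]] [[0.58724421 0.07783227 0.153     ]] [[ 0.48661753 -0.22048259  0.003     ]]
cam [ 0.07377412 -0.01693744  0.96868629]
top 302 0.17284169841559327 ((0.4974728226661682, 0.30771583318710327), 0.02828289568424225) [0.4964074  0.30601741]
top 297 0.1726389675062028 ((0.5768972039222717, 0.07606574147939682), 0.029077578336000443) [0.57626703 0.07784427]
tray 360 ((0.4570211172103882, -0.21236476302146912), (0.17151449620723724, 0.21976588666439056), 77.27230834960938)
jug 1411 ((0.49613386392593384, 0.3053930103778839), (0.11202842742204666, 0.11269979923963547), 76.76531982421875) 0.11220835198419724
```

```bash
cat >> h.py <<'E'
from scipy.spatial.transform import Rotation as Ro
def rt(s): return Ro.from_euler("xyz",s["eef_rot"],degrees=True).as_matrix()
def go(s,X,yaw=None):
    R=rt(s); d=R.T@(np.array(X)-s["tcp_pos"])
    jy=np.degrees(np.arctan2(R[1,1],R[0,1]))
    print("t",round(s["time_s"],2),"tcp",np.round(s["tcp_pos"],4),"jaw yaw",round(jy,2),"tilt",np.round(R[:,0],3),"q",np.round(s["joints"],1))
    print("F",np.round(s["contact_force"],1),"M",np.round(s["moment"],2),"w",round(s["gripper_width"],4))
    print("shift in rows(20mm)",np.round(d/.02,2))
    zt=np.array([0,0,-1]); w=R.T@np.cross(R[:,0],zt); print("level w rows(.08)",np.round(w/.08,2))
    if yaw is not None:
        print("wx rows", round(-np.radians(yaw-jy)/.08,2))
E
python3 - <<'E'
from plant import r
from h import *
s=r.get_state();go(s,[.4968,.3067,.25],0)
print(rt(s).round(2)); m=r.camera_model("wrist");print(m["R"].round(3),(-m["R"].T@m["t"]).round(3),m["vertical_fov"])
E
```

```text
t 0.5 tcp [0.1747 0.652  0.2375] jaw yaw -105.0 tilt [ 0. -0. -1.] q [ 91.5  20.5   0.7   0.  -70.1 -16.5]
F [-0.2  0.5 -0.8] M [ 0.02 -0.05  0.07] w 0.0874
shift in rows(20mm) [ -0.62  12.51 -20.02]
level w rows(.08) [-0. -0. -0.]
wx rows -22.91
[[ 0.   -0.26 -0.97]
 [-0.   -0.97  0.26]
 [-1.    0.   -0.  ]]
[[-0.258 -0.966 -0.   ]
 [-0.929  0.248  0.275]
 [-0.266  0.071 -0.961]] [0.247 0.633 0.384] 69.01832634582478
```

>>> arm_command(plan=[{"wx": 1},{"wx": 1},{"wx": 1},{"wx": 1},{"wx": 1},{"wx": 1},{"wx": 1},{"wx": 1},{"wx": 1},{"wx": 1},{"wx": 1},{"wx": 1}], fingers=-1)

```text
schema error: expected keys dx, dy, dz, wx, wy, wz
```

```bash
python3 - <<'E'
from plant import r
from h import *
s=r.get_state();go(s,[.4968,.3067,.25],0)
E
```

```text
t 0.5 tcp [0.1747 0.652  0.2375] jaw yaw -105.0 tilt [ 0. -0. -1.] q [ 91.5  20.5   0.7   0.  -70.1 -16.5]
F [-0.2  0.5 -0.8] M [ 0.02 -0.05  0.07] w 0.0874
shift in rows(20mm) [ -0.62  12.51 -20.02]
level w rows(.08) [-0. -0. -0.]
wx rows -22.91
```

>>> arm_command(plan=[{"dx": 0,"dy": 0,"dz": 0,"wx": 1,"wy": 0,"wz": 0},{"dx": 0,"dy": 0,"dz": 0,"wx": 1,"wy": 0,"wz": 0},{"dx": 0,"dy": 0,"dz": 0,"wx": 1,"wy": 0,"wz": 0},{"dx": 0,"dy": 0,"dz": 0,"wx": 1,"wy": 0,"wz": 0},{"dx": 0,"dy": 0,"dz": 0,"wx": 1,"wy": 0,"wz": 0},{"dx": 0,"dy": 0,"dz": 0,"wx": 1,"wy": 0,"wz": 0},{"dx": 0,"dy": 0,"dz": 0,"wx": 1,"wy": 0,"wz": 0},{"dx": 0,"dy": 0,"dz": 0,"wx": 1,"wy": 0,"wz": 0},{"dx": 0,"dy": 0,"dz": 0,"wx": 1,"wy": 0,"wz": 0},{"dx": 0,"dy": 0,"dz": 0,"wx": 1,"wy": 0,"wz": 0},{"dx": 0,"dy": 0,"dz": 0,"wx": 1,"wy": 0,"wz": 0},{"dx": 0,"dy": 0,"dz": 0,"wx": 1,"wy": 0,"wz": 0}], fingers=-1)

```text
time_s: 1.5
tcp_pos: [0.1746, 0.6519, 0.2379]
eef_rot: [6.4, 90.0, 113.9]
contact_force: [0.0, -0.2, 0.8]
gripper_width: 0.0875
```

```bash
python3 - <<'E'
from plant import r
from h import *
s=r.get_state();go(s,[.4968,.3067,.27],0)
E
```

```text
t 1.5 tcp [0.1746 0.6519 0.2379] jaw yaw -162.5 tilt [-0.     0.001 -1.   ] q [ 91.5  20.5   0.7  -0.  -70.1 -74. ]
F [ 0.  -0.2  0.8] M [ 0.07 -0.02  0.02] w 0.0875
shift in rows(20mm) [ -1.62 -10.17 -21.3 ]
level w rows(.08) [-0.    0.01 -0.  ]
wx rows -35.45
```

>>> arm_command(plan=[{"dx": -0.3,"dy": -0.48,"dz": -1,"wx": 0,"wy": 0,"wz": 0},{"dx": -0.3,"dy": -0.48,"dz": -1,"wx": 0,"wy": 0,"wz": 0},{"dx": -0.3,"dy": -0.48,"dz": -1,"wx": 0,"wy": 0,"wz": 0},{"dx": -0.3,"dy": -0.48,"dz": -1,"wx": 0,"wy": 0,"wz": 0},{"dx": -0.3,"dy": -0.48,"dz": -1,"wx": 0,"wy": 0,"wz": 0},{"dx": 0,"dy": -0.48,"dz": -1,"wx": 0,"wy": 0,"wz": 0},{"dx": 0,"dy": -0.48,"dz": -1,"wx": 0,"wy": 0,"wz": 0},{"dx": 0,"dy": -0.48,"dz": -1,"wx": 0,"wy": 0,"wz": 0},{"dx": 0,"dy": -0.48,"dz": -1,"wx": 0,"wy": 0,"wz": 0},{"dx": 0,"dy": -0.48,"dz": -1,"wx": 0,"wy": 0,"wz": 0},{"dx": 0,"dy": -0.48,"dz": -1,"wx": 0,"wy": 0,"wz": 0},{"dx": 0,"dy": -0.48,"dz": -1,"wx": 0,"wy": 0,"wz": 0},{"dx": 0,"dy": -0.48,"dz": -1,"wx": 0,"wy": 0,"wz": 0},{"dx": 0,"dy": -0.48,"dz": -1,"wx": 0,"wy": 0,"wz": 0},{"dx": 0,"dy": -0.48,"dz": -1,"wx": 0,"wy": 0,"wz": 0},{"dx": 0,"dy": -0.48,"dz": -1,"wx": 0,"wy": 0,"wz": 0},{"dx": 0,"dy": -0.48,"dz": -1,"wx": 0,"wy": 0,"wz": 0},{"dx": 0,"dy": -0.48,"dz": -1,"wx": 0,"wy": 0,"wz": 0},{"dx": 0,"dy": 0,"dz": 0,"wx": 0,"wy": 0,"wz": 0},{"dx": 0,"dy": 0,"dz": 0,"wx": 0,"wy": 0,"wz": 0}])

```text
time_s: 3.17
tcp_pos: [0.4693, 0.3255, 0.2802]
eef_rot: [-51.0, 89.2, 57.1]
contact_force: [-0.0, 0.4, 0.4]
gripper_width: 0.0875
```

```bash
python3 - <<'E'
from plant import r
from h import *
s=r.get_state();go(s,[.4968,.3067,.27],-160)
m=r.camera_model("wrist");p,d=r.capture("wrist");cv2.imwrite("pics/w1.png",p[:,:,::-1]);np.savez("pics/w1.npz",p=p,d=d)
P=cloud(m,d);c0=np.array([.4968,.3067])
q=(d>0)&(np.hypot(P[...,0]-c0[0],P[...,1]-c0[1])<.045)&(P[...,2]>.166)&(P[...,2]<.18)
Q=P[q];print(len(Q),np.median(Q[:,2]),cv2.minEnclosingCircle(Q[:,:2].astype(np.float32)),Q.mean(0))
print(proj(m,[[.4968,.3067,.172]]), [(x["centre"],x["score"]) for x in r.spot_point("wrist","jug_square_cap_mid")])
for x in r.spot_point("wrist","jug_square_cap_mid")[:1]: print(atz(m,[x["centre"]],.153))
E
```

```text
t 3.17 tcp [0.4693 0.3255 0.2802] jaw yaw -161.85 tilt [ 0.007  0.012 -1.   ] q [ 54.3   8.9  -9.4  -0.  -70.9 -36.2]
F [-0.   0.4  0.4] M [ 0.08  0.04 -0.01] w 0.0875
shift in rows(20mm) [ 0.51 -1.01 -1.33]
level w rows(.08) [0.   0.11 0.13]
wx rows -0.4
2643 0.17129831370324552 ((0.4994628131389618, 0.3063780963420868), 0.0276326946914196) [0.49947242 0.30544439 0.17121727]
[[237.37092904 161.67333087]] [([235.6, 155.5], 0.84)]
[[0.50065786 0.30533773 0.153     ]]
```

View pics/w1.png

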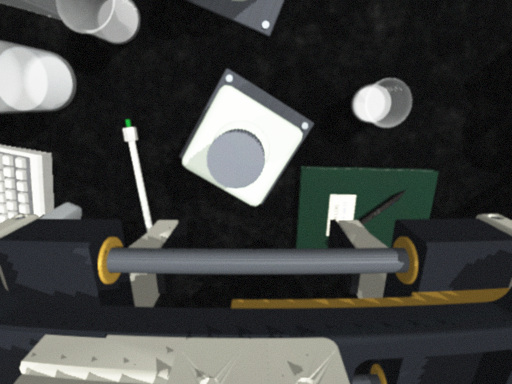

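The wrist view shows the square cap from above at (236,158), clear between the fingers. It reads about (0.499, 0.306), within 2 mm of the other cameras. I'll line up over it and level the tool.

>>> arm_command(plan=[{"dx": 0,"dy": -0.3,"dz": -0.45,"wx": 0,"wy": 0.11,"wz": 0.13},{"dx": 0.5,"dy": -0.4,"dz": -0.55,"wx": 0,"wy": 0,"wz": 0},{"dx": 0.7,"dy": -0.35,"dz": -0.4,"wx": 0,"wy": 0,"wz": 0},{"dx": 0.7,"dy": 0,"dz": 0,"wx": 0,"wy": 0,"wz": 0},{"dx": 0.7,"dy": 0,"dz": 0,"wx": 0,"wy": 0,"wz": 0},{"dx": 0,"dy": 0,"dz": 0,"wx": 0,"wy": 0,"wz": 0},{"dx": 0,"dy": 0,"dz": 0,"wx": 0,"wy": 0,"wz": 0}])

```text
time_s: 3.9
tcp_pos: [0.4981, 0.3087, 0.2278]
eef_rot: [178.6, 89.9, -72.5]
contact_force: [-0.7, 0.9, 0.4]
gripper_width: 0.0873
```

```bash
python3 - <<'E'
from plant import r
from h import *
s=r.get_state();go(s,[.4988,.3068,.145],-160)
m=r.camera_model("wrist");p,d=r.capture("wrist");cv2.imwrite("pics/w2.png",p[:,:,::-1])
P=cloud(m,d);c0=np.array([.4988,.3067])
q=(d>0)&(np.hypot(P[...,0]-c0[0],P[...,1]-c0[1])<.045)&(P[...,2]>.166)&(P[...,2]<.18)
Q=P[q];print(len(Q),np.median(Q[:,2]),cv2.minEnclosingCircle(Q[:,:2].astype(np.float32)),Q.mean(0))
E
```

```text
t 3.9 tcp [0.4981 0.3087 0.2278] jaw yaw -161.18 tilt [ 0.    -0.001 -1.   ] q [ 50.9  12.6 -11.7   0.1 -65.7 -32.1]
F [-0.7  0.9  0.4] M [ 0.07 -0.06  0.01] w 0.0873
shift in rows(20mm) [ 4.14  0.   -0.1 ]
level w rows(.08) [ 0.   -0.02 -0.  ]
wx rows -0.26
3721 0.1713052492263788 ((0.4992235600948334, 0.30640140175819397), 0.02764107473194599) [0.49973448 0.30517263 0.17119483]
```

View pics/w2.png

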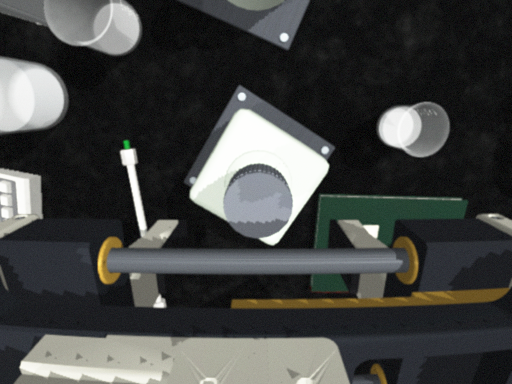

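The cap is centred between the fingers at (258,200). Descending to grasp height.

>>> arm_command(plan=[{"dx": 0.9,"dy": 0,"dz": -0.1,"wx": 0,"wy": 0,"wz": 0},{"dx": 0.9,"dy": 0,"dz": 0,"wx": 0,"wy": 0,"wz": 0},{"dx": 0.9,"dy": 0,"dz": 0,"wx": 0,"wy": 0,"wz": 0},{"dx": 0.9,"dy": 0,"dz": 0,"wx": 0,"wy": 0,"wz": 0},{"dx": 0.4,"dy": 0,"dz": 0,"wx": 0,"wy": 0,"wz": 0},{"dx": 0,"dy": 0,"dz": 0,"wx": 0,"wy": 0,"wz": 0},{"dx": 0,"dy": 0,"dz": 0,"wx": 0,"wy": 0,"wz": 0}])

```text
time_s: 4.53
tcp_pos: [0.5015, 0.3116, 0.1531]
eef_rot: [-78.0, 89.4, 31.1]
contact_force: [-0.7, -0.2, -0.4]
gripper_width: 0.0877
```

```bash
python3 - <<'E'
from plant import r
from h import *
s=r.get_state();go(s,[.4990,.3066,.145],-160)
E
```

```text
t 4.53 tcp [0.5015 0.3116 0.1531] jaw yaw -160.83 tilt [ 0.008  0.005 -1.   ] q [ 50.9  16.2 -17.4   0.2 -55.8 -31.9]
F [-0.7 -0.2 -0.4] M [ 0.08  0.06 -0.04] w 0.0877
shift in rows(20mm) [ 0.4   0.21 -0.2 ]
level w rows(.08) [0.   0.03 0.12]
wx rows -0.18
```

>>> arm_command(plan=[{"dx": 0.2,"dy": 0.2,"dz": -0.2,"wx": 0,"wy": 0.03,"wz": 0.12},{"dx": 0.2,"dy": 0,"dz": 0,"wx": 0,"wy": 0,"wz": 0},{"dx": 0.1,"dy": 0,"dz": 0,"wx": 0,"wy": 0,"wz": 0}])

```text
time_s: 4.78
tcp_pos: [0.5002, 0.3077, 0.146]
eef_rot: [-70.1, 89.8, 39.1]
contact_force: [-0.3, -1.5, -0.9]
gripper_width: 0.0875
```

```bash
python3 - <<'E'
from plant import r
from h import *
s=r.get_state();go(s,[.4990,.3066,.145],-160)
E
```

```text
t 4.78 tcp [0.5002 0.3077 0.146 ] jaw yaw -160.76 tilt [ 0.003  0.002 -1.   ] q [ 50.7  16.6 -18.    0.1 -55.3 -31.5]
F [-0.3 -1.5 -0.9] M [ 0.08 -0.02  0.  ] w 0.0875
shift in rows(20mm) [ 0.05  0.07 -0.03]
level w rows(.08) [-0.    0.02  0.05]
wx rows -0.17
```

>>> arm_command(plan=[{"dx": 0.05,"dy": 0.07,"dz": -0.03,"wx": 0,"wy": 0.02,"wz": 0.05},{"dx": 0,"dy": 0,"dz": 0,"wx": 0,"wy": 0,"wz": 0},{"dx": 0,"dy": 0,"dz": 0,"wx": 0,"wy": 0,"wz": 0},{"dx": 0,"dy": 0,"dz": 0,"wx": 0,"wy": 0,"wz": 0},{"dx": 0,"dy": 0,"dz": 0,"wx": 0,"wy": 0,"wz": 0},{"dx": 0,"dy": 0,"dz": 0,"wx": 0,"wy": 0,"wz": 0}], fingers=1, force=25)

```text
time_s: 5.28
tcp_pos: [0.4991, 0.3065, 0.146]
eef_rot: [-27.1, 90.0, 82.1]
contact_force: [-2.4, 0.6, 3.2]
gripper_width: 0.0539
```

```bash
python3 - <<'E'
from plant import r
from h import *
s=r.get_state();go(s,[.4990,.3066,.145],-160);print((rt(s).T@s["contact_force"]).round(1))
E
```

```text
t 5.28 tcp [0.4991 0.3065 0.146 ] jaw yaw -160.78 tilt [ 0.  0. -1.] q [ 50.7  16.5 -18.   -0.  -55.5 -31.4]
F [-2.4  0.6  3.2] M [0.38 0.42 0.04] w 0.0539
shift in rows(20mm) [0.05 0.   0.01]
level w rows(.08) [-0.  0.  0.]
wx rows -0.17
[-3.2  2.   1.4]
```

The jaws closed on 53.9 mm with little side force. Now full grip force, then press down.

>>> arm_command(plan=[{"dx": 0,"dy": 0,"dz": 0,"wx": 0,"wy": 0,"wz": 0},{"dx": 0.1,"dy": 0,"dz": 0,"wx": 0,"wy": 0,"wz": 0},{"dx": 0.15,"dy": 0,"dz": 0,"wx": 0,"wy": 0,"wz": 0},{"dx": 0.15,"dy": 0,"dz": 0,"wx": 0,"wy": 0,"wz": 0}], force=60)

```text
time_s: 5.62
tcp_pos: [0.4991, 0.3066, 0.1407]
eef_rot: [-82.1, 89.9, 27.2]
contact_force: [-6.6, -2.5, 12.6]
gripper_width: 0.0533
```

```bash
python3 - <<'E'
from plant import r
from h import *
s=r.get_state();go(s,[.4990,.3066,.1388],-160);print((rt(s).T@s["contact_force"]).round(1))
E
```

```text
t 5.62 tcp [0.4991 0.3066 0.1407] jaw yaw -160.71 tilt [ 0.001  0.001 -1.   ] q [ 50.7  16.8 -18.4   0.  -54.7 -31.4]
F [-6.6 -2.5 12.6] M [-0.61  2.06  0.  ] w 0.0533
shift in rows(20mm) [0.1  0.01 0.  ]
level w rows(.08) [-0.    0.    0.02]
wx rows -0.16
[-12.6   7.   -0.2]
```

>>> arm_command(plan=[{"dx": 0.1,"dy": 0.03,"dz": 0,"wx": 0,"wy": 0,"wz": 0},{"dx": 0.05,"dy": 0.02,"dz": 0,"wx": 0,"wy": 0,"wz": 0},{"dx": 0.02,"dy": 0,"dz": 0,"wx": 0,"wy": 0,"wz": 0}])

```text
time_s: 5.87
tcp_pos: [0.4993, 0.3066, 0.1416]
eef_rot: [-88.9, 89.7, 20.5]
contact_force: [-7.0, -1.6, 11.0]
gripper_width: 0.0533
```

```bash
python3 - <<'E'
from plant import r
from h import *
s=r.get_state();go(s,[.4990,.3066,.1388],-160);print((rt(s).T@s["contact_force"]).round(1))
E
```

```text
t 5.87 tcp [0.4993 0.3066 0.1416] jaw yaw -160.61 tilt [ 0.005  0.002 -1.   ] q [ 50.8  16.6 -18.6   0.2 -54.5 -31.5]
F [-7.  -1.6 11. ] M [-0.54  2.38 -0.02] w 0.0533
shift in rows(20mm) [0.14 0.01 0.  ]
level w rows(.08) [-0.    0.    0.07]
wx rows -0.13
[-11.1   7.1   0.8]
```

>>> arm_command(plan=[{"dx": 0.2,"dy": 0.05,"dz": 0,"wx": 0,"wy": 0,"wz": 0.07},{"dx": 0.2,"dy": 0.05,"dz": 0,"wx": 0,"wy": 0,"wz": 0},{"dx": 0.17,"dy": 0.05,"dz": 0,"wx": 0,"wy": 0,"wz": 0}])

```text
time_s: 6.12
tcp_pos: [0.4993, 0.3067, 0.1379]
eef_rot: [-87.4, 89.5, 22.2]
contact_force: [-13.1, -5.5, 36.1]
gripper_width: 0.0531
```

```bash
python3 - <<'E'
from plant import r
from h import *
s=r.get_state();go(s,[.4990,.3066,.1388],-160);print((rt(s).T@s["contact_force"]).round(1))
E
```

```text
t 6.12 tcp [0.4993 0.3067 0.1379] jaw yaw -160.43 tilt [ 0.008  0.003 -1.   ] q [ 50.8  16.7 -19.    0.3 -53.8 -31.4]
F [-13.1  -5.5  36.1] M [-1.73  4.7  -0.06] w 0.0531
shift in rows(20mm) [-0.05  0.01  0.  ]
level w rows(.08) [-0.    0.01  0.11]
wx rows -0.09
[-36.2  13.9  -0.8]
```

>>> arm_command(plan=[{"dx": 0.08,"dy": 0.02,"dz": 0,"wx": -0.5,"wy": 0,"wz": 0.1},{"dx": 0.1,"dy": 0,"dz": 0,"wx": -0.8,"wy": 0,"wz": 0.05},{"dx": 0.1,"dy": 0,"dz": 0,"wx": -0.8,"wy": 0,"wz": 0.05}])

```text
time_s: 6.37
tcp_pos: [0.5002, 0.3074, 0.1394]
eef_rot: [16.5, 90.0, 136.1]
contact_force: [-7.4, -0.4, 13.2]
gripper_width: 0.0536
```

```bash
python3 - <<'E'
from plant import r
from h import *
s=r.get_state();go(s,[.4990,.3066,.1388],-97.5);print((rt(s).T@s["contact_force"]).round(1))
E
```

```text
t 6.37 tcp [0.5002 0.3074 0.1394] jaw yaw -150.45 tilt [-0.001  0.001 -1.   ] q [ 50.6  17.  -18.2  -0.1 -54.8 -21. ]
F [-7.4 -0.4 13.2] M [-0.19  2.85 -0.06] w 0.0536
shift in rows(20mm) [ 0.03  0.07 -0.  ]
level w rows(.08) [ 0.    0.01 -0.  ]
wx rows -11.55
[-13.2   6.6   3.3]
```

>>> arm_command(plan=[{"dx": 0.12,"dy": 0.05,"dz": -0.02,"wx": -0.8,"wy": 0,"wz": 0},{"dx": 0.12,"dy": 0.03,"dz": -0.01,"wx": -0.8,"wy": 0,"wz": 0},{"dx": 0.12,"dy": 0.03,"dz": -0.01,"wx": -0.8,"wy": 0,"wz": 0},{"dx": 0.12,"dy": 0.03,"dz": -0.01,"wx": -0.8,"wy": 0,"wz": 0}])

```text
time_s: 6.7
tcp_pos: [0.5001, 0.3078, 0.1382]
eef_rot: [-87.6, 89.4, 47.5]
contact_force: [-6.0, -1.6, 15.7]
gripper_width: 0.0532
```

```bash
python3 - <<'E'
from plant import r
from h import *
s=r.get_state();go(s,[.4990,.3066,.1388],-97.5);print((rt(s).T@s["contact_force"]).round(1))
E
```

```text
t 6.7 tcp [0.5001 0.3078 0.1382] jaw yaw -134.9 tilt [ 0.007  0.007 -1.   ] q [ 50.7  16.8 -18.7   0.  -53.9  -5.6]
F [-6.  -1.6 15.7] M [-0.46  2.41 -0.11] w 0.0532
shift in rows(20mm) [-0.03  0.08 -0.  ]
level w rows(.08) [0.   0.01 0.12]
wx rows -8.16
[-15.7   5.2   3.2]
```

>>> arm_command(plan=[{"dx": 0.09,"dy": 0.05,"dz": -0.02,"wx": -0.8,"wy": 0,"wz": 0.1},{"dx": 0.1,"dy": 0.02,"dz": -0.01,"wx": -0.8,"wy": 0,"wz": 0.02},{"dx": 0.1,"dy": 0.02,"dz": -0.01,"wx": -0.8,"wy": 0,"wz": 0.02},{"dx": 0.1,"dy": 0.02,"dz": -0.01,"wx": -0.8,"wy": 0,"wz": 0.02},{"dx": 0.1,"dy": 0.02,"dz": -0.01,"wx": -0.8,"wy": 0,"wz": 0.02}])

```text
time_s: 7.12
tcp_pos: [0.5002, 0.3078, 0.1382]
eef_rot: [-123.8, 89.7, 30.8]
contact_force: [-7.8, -0.1, 15.4]
gripper_width: 0.0535
```

```bash
python3 - <<'E'
from plant import r
from h import *
s=r.get_state();go(s,[.4990,.3066,.1388],-97.5);print((rt(s).T@s["contact_force"]).round(1))
E
```

```text
t 7.12 tcp [0.5002 0.3078 0.1382] jaw yaw -115.45 tilt [ 0.005  0.003 -1.   ] q [ 50.7  17.  -18.6   0.1 -54.2  13.7]
F [-7.8 -0.1 15.4] M [-0.07  2.78 -0.09] w 0.0535
shift in rows(20mm) [-0.03  0.08  0.03]
level w rows(.08) [ 0.   -0.04  0.05]
wx rows -3.92
[-15.5   3.4   6.9]
```

>>> arm_command(plan=[{"dx": 0.09,"dy": 0.03,"dz": 0.03,"wx": -0.8,"wy": -0.03,"wz": 0.04},{"dx": 0.1,"dy": 0.02,"dz": 0,"wx": -0.8,"wy": 0,"wz": 0.02},{"dx": 0.1,"dy": 0.02,"dz": 0,"wx": -0.8,"wy": 0,"wz": 0.02},{"dx": 0.1,"dy": 0.02,"dz": 0,"wx": -0.8,"wy": 0,"wz": 0.02},{"dx": 0.1,"dy": 0.02,"dz": 0,"wx": -0.5,"wy": 0,"wz": 0.02},{"dx": 0.05,"dy": 0,"dz": 0,"wx": 0,"wy": 0,"wz": 0}])

```text
time_s: 7.62
tcp_pos: [0.5002, 0.3079, 0.1387]
eef_rot: [-172.8, 89.6, 0.0]
contact_force: [-3.5, -3.6, 8.6]
gripper_width: 0.0532
```

```bash
python3 - <<'E'
from plant import r
from h import *
s=r.get_state();go(s,[.4990,.3066,.1388],-97.5);print((rt(s).T@s["contact_force"]).round(1))
E
```

```text
t 7.62 tcp [0.5002 0.3079 0.1387] jaw yaw -97.17 tilt [ 0.008  0.    -1.   ] q [ 50.9  16.9 -18.7   0.4 -54.1  31.7]
F [-3.5 -3.6  8.6] M [-1.05  1.48 -0.03] w 0.0532
shift in rows(20mm) [-0.01  0.07  0.05]
level w rows(.08) [ 0.   -0.09  0.01]
wx rows 0.07
[-8.7  4.   3. ]
```

Turned 63°. Lifting now, in small steps.

>>> arm_command(plan=[{"dx": -0.3,"dy": 0,"dz": 0,"wx": 0,"wy": -0.09,"wz": 0},{"dx": -0.4,"dy": 0,"dz": 0,"wx": 0,"wy": 0,"wz": 0},{"dx": -0.4,"dy": 0,"dz": 0,"wx": 0,"wy": 0,"wz": 0}])

```text
time_s: 7.87
tcp_pos: [0.5, 0.3078, 0.1619]
eef_rot: [-134.5, 90.0, 38.4]
contact_force: [0.5, -0.3, 0.1]
gripper_width: 0.0535
```

```bash
python3 - <<'E'
from plant import r
from h import *
s=r.get_state();go(s,[.4990,.3066,.205],-97.5);print((rt(s).T@s["contact_force"]).round(1))
p,d=r.capture("side");cv2.imwrite("pics/s1.png",cv2.resize(p[100:280,80:320,::-1],None,fx=3,fy=3))
E
```

```text
t 7.87 tcp [0.5    0.3078 0.1619] jaw yaw -97.1 tilt [ 0.001  0.001 -1.   ] q [ 50.7  15.8 -16.7   0.  -57.5  32.2]
F [ 0.5 -0.3  0.1] M [-0.   -0.03 -0.04] w 0.0535
shift in rows(20mm) [-2.16  0.06  0.04]
level w rows(.08) [ 0.   -0.01  0.01]
wx rows 0.09
[-0.1  0.2 -0.5]
```

View pics/s1.png

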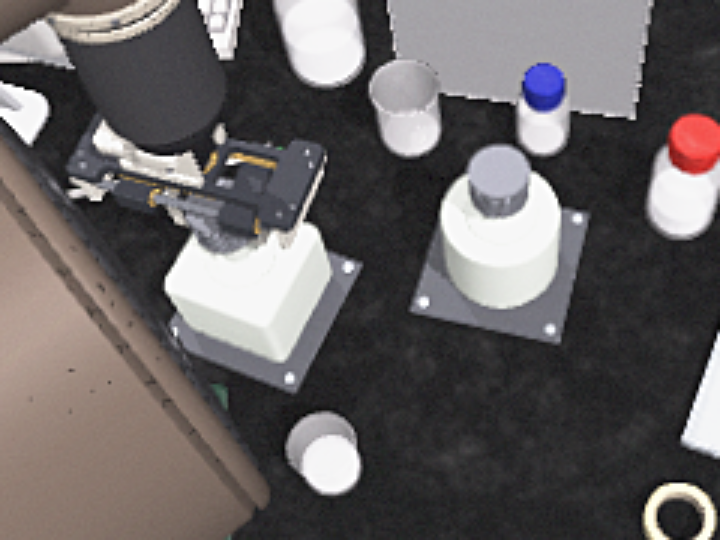

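The side crop shows the gripper holding the cap over the square jug at about (230,235), with the round jug untouched. Forces are near zero, so the cap is free. I'll keep lifting.

>>> arm_command(plan=[{"dx": -0.5,"dy": 0.05,"dz": 0.03,"wx": 0,"wy": 0,"wz": 0},{"dx": -0.5,"dy": 0,"dz": 0,"wx": 0,"wy": 0,"wz": 0},{"dx": -0.5,"dy": 0,"dz": 0,"wx": 0,"wy": 0,"wz": 0},{"dx": -0.5,"dy": 0,"dz": 0,"wx": 0,"wy": 0,"wz": 0},{"dx": -0.8,"dy": 0,"dz": 0,"wx": 0,"wy": 0,"wz": 0},{"dx": -0.8,"dy": 0,"dz": 0,"wx": 0,"wy": 0,"wz": 0},{"dx": -0.8,"dy": 0,"dz": 0,"wx": 0,"wy": 0,"wz": 0}])

```text
time_s: 8.5
tcp_pos: [0.4984, 0.306, 0.2558]
eef_rot: [59.8, 89.9, -127.4]
contact_force: [0.5, -0.0, -0.6]
gripper_width: 0.0534
```

```bash
python3 - <<'E'
from plant import r
from h import *
z=np.load("pics/side0.npz")
for n in ("side","scene"):
    m=r.camera_model(n);z=np.load(f"pics/{n}0.npz");P=cloud(m,z["d"])
    g=z["p"].astype(int); 
    # tray footprint: bright pixels near
    c=(344,232) if n=="side" else (326,281)
    mask=(g.min(2)>110).astype(np.uint8); mask=cv2.morphologyEx(mask,cv2.MORPH_OPEN,np.ones((5,5),np.uint8))
    k,l=cv2.connectedComponents(mask); M=(l==l[c[1],c[0]]).astype(np.uint8)
    ct=max(cv2.findContours(M,0,1)[0],key=cv2.contourArea)
    h=cv2.approxPolyDP(cv2.convexHull(ct),6,True).reshape(-1,2)
    X=atz(m,h,.010);print(n,M.sum(),h.tolist(),X.round(3).tolist(),X.mean(0))
    W=atz(m,cv2.convexHull(ct).reshape(-1,2),.010)[:,:2].astype(np.float32);print(cv2.minAreaRect(W))
s=r.get_state();go(s,[.478,-.214,.25],-97.5)
p,d=r.capture("side");cv2.imwrite("pics/s2.png",cv2.resize(p[100:280,80:320,::-1],None,fx=3,fy=3))
E
```

```text
side 3452 [[325, 196], [377, 214], [366, 267], [308, 247]] [[0.579, -0.157, 0.01], [0.543, -0.313, 0.01], [0.379, -0.282, 0.01], [0.414, -0.119, 0.01]] [ 0.47869053 -0.21781412  0.01      ]
((0.4761989116668701, -0.21855348348617554), (0.17260229587554932, 0.18113145232200623), 76.59745025634766)
scene 4576 [[322, 239], [372, 277], [329, 323], [277, 276]] [[0.574, -0.152, 0.01], [0.545, -0.308, 0.01], [0.379, -0.283, 0.01], [0.409, -0.122, 0.01]] [ 0.47659183 -0.2161783   0.01      ]
((0.4736366868019104, -0.21696245670318604), (0.1751953810453415, 0.18286046385765076), 76.18492126464844)
t 8.5 tcp [0.4984 0.306  0.2558] jaw yaw -97.13 tilt [-0.001 -0.002 -1.   ] q [ 50.7  11.5  -9.4   0.  -69.2  32.2]
F [ 0.5 -0.  -0.6] M [ 0.06 -0.03 -0.03] w 0.0534
shift in rows(20mm) [ 0.33 25.92 -2.22]
level w rows(.08) [ 0.    0.01 -0.02]
wx rows 0.08
```

View pics/s2.png

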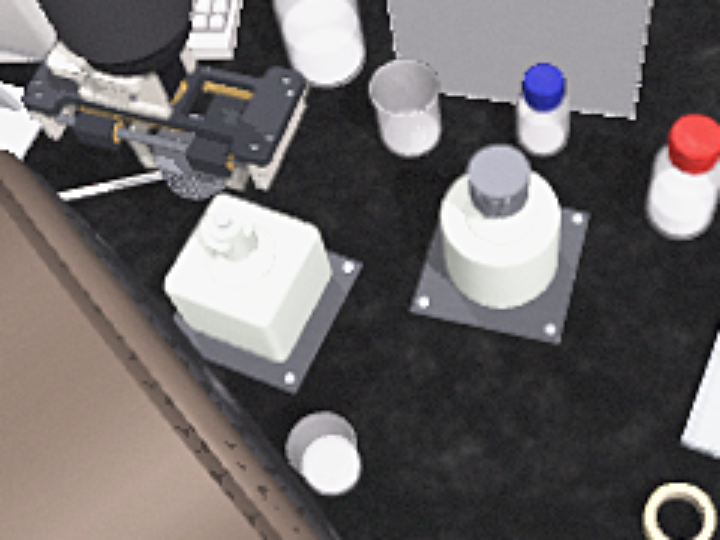

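The cap is off: the bare neck shows at (225,235) and the cap is in the jaws. Next I check for obstacles around the tray.

```bash
python3 - <<'E'
from plant import r
from h import *
for n in ("side","scene"):
    m=r.camera_model(n);z=np.load(f"pics/{n}0.npz");P=cloud(m,z["d"]);ok=z["d"]>0
    for lo,hi in [(.03,.12),(.12,.3),(.3,.6)]:
        q=ok&(P[...,2]>lo)&(P[...,2]<hi)&(P[...,1]<.0)&(P[...,1]>-.6)&(P[...,0]>.2)&(P[...,0]<.8)
        Q=P[q]
        d=np.hypot(Q[:,0]-.477,Q[:,1]+.217); o=np.argsort(d)[:200]
        print(n,lo,len(Q),Q[o[::40]].round(3).tolist() if len(Q) else "", (Q[:,1].max() if len(Q) else ""))
E
```

```text
side 0.03 5069 [[0.634, -0.114, 0.089], [0.634, -0.112, 0.087], [0.457, -0.407, 0.119], [0.481, -0.409, 0.08], [0.637, -0.11, 0.093]] -0.0001570144466108213
side 0.12 13191 [[0.48, -0.407, 0.17], [0.466, -0.408, 0.124], [0.496, -0.408, 0.227], [0.498, -0.408, 0.142], [0.495, -0.408, 0.214]] -6.777074764569583e-06
side 0.3 25020 [[0.482, -0.407, 0.422], [0.469, -0.408, 0.351], [0.476, -0.409, 0.364], [0.477, -0.409, 0.375], [0.476, -0.409, 0.385]] -2.4365271590224897e-05
scene 0.03 3842 [[0.636, -0.119, 0.033], [0.635, -0.113, 0.033], [0.633, -0.108, 0.032], [0.638, -0.114, 0.082], [0.496, -0.408, 0.097]] -8.555124828364014e-05
scene 0.12 9931 [[0.479, -0.408, 0.128], [0.466, -0.408, 0.124], [0.462, -0.408, 0.169], [0.456, -0.408, 0.153], [0.451, -0.408, 0.208]] -1.9510538410222125e-05
scene 0.3 30611 [[0.48, -0.408, 0.424], [0.491, -0.408, 0.421], [0.491, -0.408, 0.488], [0.472, -0.409, 0.32], [0.469, -0.409, 0.442]] -0.0001466029210617544
```

>>> arm_command(plan=[{"dx": 0,"dy": 1,"dz": -0.09,"wx": 0,"wy": 0,"wz": 0},{"dx": 0,"dy": 1,"dz": -0.09,"wx": 0,"wy": 0,"wz": 0},{"dx": 0,"dy": 1,"dz": -0.09,"wx": 0,"wy": 0,"wz": 0},{"dx": 0,"dy": 1,"dz": -0.09,"wx": 0,"wy": 0,"wz": 0},{"dx": 0,"dy": 1,"dz": -0.09,"wx": 0,"wy": 0,"wz": 0},{"dx": 0,"dy": 1,"dz": -0.09,"wx": 0,"wy": 0,"wz": 0},{"dx": 0,"dy": 1,"dz": -0.09,"wx": 0,"wy": 0,"wz": 0},{"dx": 0,"dy": 1,"dz": -0.09,"wx": 0,"wy": 0,"wz": 0},{"dx": 0,"dy": 1,"dz": -0.09,"wx": 0,"wy": 0,"wz": 0},{"dx": 0,"dy": 1,"dz": -0.09,"wx": 0,"wy": 0,"wz": 0}])

```text
time_s: 9.38
tcp_pos: [0.4908, 0.0939, 0.2635]
eef_rot: [-136.0, 89.5, 37.0]
contact_force: [0.6, 0.3, 0.1]
gripper_width: 0.0532
```

```bash
python3 - <<'E'
from plant import r
from h import *
s=r.get_state();go(s,[.477,-.217,.25],-103.4)
E
```

```text
t 9.38 tcp [0.4908 0.0939 0.2635] jaw yaw -96.97 tilt [ 0.008  0.006 -1.   ] q [ 33.4   2.5 -18.9  -0.  -68.1  49.7]
F [0.6 0.3 0.1] M [-0.09 -0.02  0.02] w 0.0532
shift in rows(20mm) [ 0.58 15.52 -1.2 ]
level w rows(.08) [-0.   -0.08  0.08]
wx rows 1.4
```

>>> arm_command(plan=[{"dx": 0,"dy": 1,"dz": -0.08,"wx": 0.2,"wy": -0.08,"wz": 0.08},{"dx": 0,"dy": 1,"dz": -0.06,"wx": 0.2,"wy": 0,"wz": 0},{"dx": 0,"dy": 1,"dz": -0.05,"wx": 0.2,"wy": 0,"wz": 0},{"dx": 0,"dy": 1,"dz": -0.03,"wx": 0.2,"wy": 0,"wz": 0},{"dx": 0,"dy": 1,"dz": -0.01,"wx": 0.2,"wy": 0,"wz": 0},{"dx": 0,"dy": 1,"dz": 0,"wx": 0.2,"wy": 0,"wz": 0},{"dx": 0,"dy": 1,"dz": 0,"wx": 0.2,"wy": 0,"wz": 0},{"dx": 0,"dy": 1,"dz": 0,"wx": 0,"wy": 0,"wz": 0},{"dx": 0,"dy": 1,"dz": 0,"wx": 0,"wy": 0,"wz": 0},{"dx": 0,"dy": 1,"dz": 0,"wx": 0,"wy": 0,"wz": 0},{"dx": 0,"dy": 1,"dz": 0,"wx": 0,"wy": 0,"wz": 0},{"dx": 0,"dy": 1,"dz": 0,"wx": 0,"wy": 0,"wz": 0},{"dx": 0,"dy": 0.8,"dz": 0,"wx": 0,"wy": 0,"wz": 0},{"dx": 0,"dy": 0.4,"dz": 0,"wx": 0,"wy": 0,"wz": 0},{"dx": 0,"dy": 0,"dz": 0,"wx": 0,"wy": 0,"wz": 0}])

```text
time_s: 10.63
tcp_pos: [0.4243, -0.1919, 0.2653]
eef_rot: [-125.8, 90.0, 39.8]
contact_force: [0.2, 0.7, -0.3]
gripper_width: 0.0535
```

```bash
python3 - <<'E'
from plant import r
from h import *
s=r.get_state();go(s,[.477,-.217,.25],-103.4)
p,d=r.capture("side");cv2.imwrite("pics/s3.png",cv2.resize(p[120:320,220:460,::-1],None,fx=3,fy=3))
E
```

```text
t 10.63 tcp [ 0.4243 -0.1919  0.2653] jaw yaw -104.34 tilt [ 0.001  0.    -1.   ] q [ -0.   -0.7 -22.   -0.  -68.7  75.7]
F [ 0.2  0.7 -0.3] M [-0.03 -0.   -0.04] w 0.0535
shift in rows(20mm) [ 0.76  0.56 -2.86]
level w rows(.08) [-0.   -0.01  0.01]
wx rows -0.2
```

View pics/s3.png

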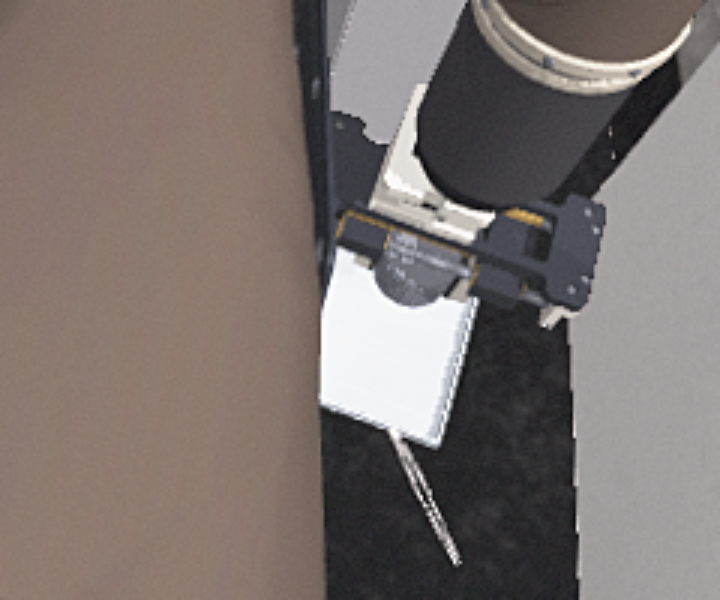

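The side crop shows the cap still in the jaws at (410,270), with the tray below and to the left at (390,350). Centring, then descending part way.

>>> arm_command(plan=[{"dx": 0,"dy": 0.2,"dz": -0.9,"wx": 0,"wy": 0,"wz": 0},{"dx": 0,"dy": 0.2,"dz": -0.9,"wx": 0,"wy": 0,"wz": 0},{"dx": 0.3,"dy": 0.15,"dz": -0.9,"wx": 0,"wy": 0,"wz": 0},{"dx": 0.9,"dy": 0,"dz": -0.2,"wx": 0,"wy": 0,"wz": 0},{"dx": 0.9,"dy": 0,"dz": 0,"wx": 0,"wy": 0,"wz": 0},{"dx": 0.9,"dy": 0,"dz": 0,"wx": 0,"wy": 0,"wz": 0},{"dx": 0.9,"dy": 0,"dz": 0,"wx": 0,"wy": 0,"wz": 0},{"dx": 0.9,"dy": 0,"dz": 0,"wx": 0,"wy": 0,"wz": 0},{"dx": 0.9,"dy": 0,"dz": 0,"wx": 0,"wy": 0,"wz": 0},{"dx": 0.9,"dy": 0,"dz": 0,"wx": 0,"wy": 0,"wz": 0},{"dx": 0.9,"dy": 0,"dz": 0,"wx": 0,"wy": 0,"wz": 0},{"dx": 0.5,"dy": 0,"dz": 0,"wx": 0,"wy": 0,"wz": 0},{"dx": 0,"dy": 0,"dz": 0,"wx": 0,"wy": 0,"wz": 0}])

```text
time_s: 11.77
tcp_pos: [0.4836, -0.2096, 0.1007]
eef_rot: [-156.5, 89.6, 9.4]
contact_force: [-0.1, 0.5, -1.0]
gripper_width: 0.0535
```

```bash
python3 - <<'E'
from plant import r
from h import *
s=r.get_state();go(s,[.477,-.217,.017],-103.4)
E
```

```text
t 11.77 tcp [ 0.4836 -0.2096  0.1007] jaw yaw -104.03 tilt [ 0.007  0.001 -1.   ] q [ -2.2  14.2 -28.4  -0.1 -47.   78.2]
F [-0.1  0.5 -1. ] M [0.04 0.12 0.04] w 0.0535
shift in rows(20mm) [4.18 0.45 0.26]
level w rows(.08) [-0.   -0.08  0.04]
wx rows -0.14
```

>>> arm_command(plan=[{"dx": 0.5,"dy": 0.4,"dz": 0.25,"wx": 0,"wy": -0.08,"wz": 0.04},{"dx": 0.8,"dy": 0.1,"dz": 0.05,"wx": 0,"wy": 0,"wz": 0},{"dx": 0.8,"dy": 0,"dz": 0,"wx": 0,"wy": 0,"wz": 0},{"dx": 0.8,"dy": 0,"dz": 0,"wx": 0,"wy": 0,"wz": 0},{"dx": 0.4,"dy": 0,"dz": 0,"wx": 0,"wy": 0,"wz": 0},{"dx": 0,"dy": 0,"dz": 0,"wx": 0,"wy": 0,"wz": 0}])

```text
time_s: 12.27
tcp_pos: [0.4764, -0.2178, 0.0341]
eef_rot: [168.2, 89.8, -25.7]
contact_force: [-0.5, -0.2, -1.4]
gripper_width: 0.0537
```

```bash
python3 - <<'E'
from plant import r
from h import *
s=r.get_state();go(s,[.477,-.217,.017],-103.4)
E
```

```text
t 12.27 tcp [ 0.4764 -0.2178  0.0341] jaw yaw -103.82 tilt [ 0.003 -0.002 -1.   ] q [ -3.   19.4 -32.6   0.1 -37.8  79.1]
F [-0.5 -0.2 -1.4] M [-0.1   0.07  0.04] w 0.0537
shift in rows(20mm) [ 0.85 -0.05 -0.01]
level w rows(.08) [ 0.   -0.05 -0.01]
wx rows -0.09
```

>>> arm_command(plan=[{"dx": 0.3,"dy": 0,"dz": 0,"wx": 0,"wy": -0.05,"wz": 0},{"dx": 0.3,"dy": 0,"dz": 0,"wx": 0,"wy": 0,"wz": 0},{"dx": 0.2,"dy": 0,"dz": 0,"wx": 0,"wy": 0,"wz": 0},{"dx": 0.05,"dy": 0,"dz": 0,"wx": 0,"wy": 0,"wz": 0}])

```text
time_s: 12.6
tcp_pos: [0.4781, -0.2181, 0.0179]
eef_rot: [166.2, 89.8, -27.6]
contact_force: [-0.1, 0.6, -0.5]
gripper_width: 0.0534
```

```bash
python3 - <<'E'
from plant import r
from h import *
s=r.get_state();go(s,[.477,-.217,.015],-103.4)
E
```

```text
t 12.6 tcp [ 0.4781 -0.2181  0.0179] jaw yaw -103.78 tilt [ 0.002 -0.001 -1.   ] q [ -3.1  21.  -33.1   0.1 -35.8  79.2]
F [-0.1  0.6 -0.5] M [ 0.01  0.04 -0.  ] w 0.0534
shift in rows(20mm) [ 0.14 -0.04  0.07]
level w rows(.08) [-0.   -0.03 -0.01]
wx rows -0.08
```

>>> arm_command(plan=[{"dx": 0.08,"dy": 0,"dz": 0,"wx": 0,"wy": -0.03,"wz": 0},{"dx": 0.06,"dy": 0,"dz": 0,"wx": 0,"wy": 0,"wz": 0},{"dx": 0,"dy": 0,"dz": 0,"wx": 0,"wy": 0,"wz": 0}])

```text
time_s: 12.85
tcp_pos: [0.4786, -0.2182, 0.0153]
eef_rot: [149.8, 89.9, -43.9]
contact_force: [-0.7, 0.6, 0.5]
gripper_width: 0.0535
```

```bash
python3 - <<'E'
from plant import r
from h import *
s=r.get_state();go(s,[.477,-.217,.015],-103.4)
E
```

```text
t 12.85 tcp [ 0.4786 -0.2182  0.0153] jaw yaw -103.77 tilt [ 0.001 -0.001 -1.   ] q [ -3.1  21.4 -33.    0.1 -35.6  79.3]
F [-0.7  0.6  0.5] M [-0.01 -0.06 -0.01] w 0.0535
shift in rows(20mm) [ 0.02 -0.04  0.09]
level w rows(.08) [ 0.   -0.01 -0.01]
wx rows -0.08
```

>>> arm_command(plan=[{"dx": 0,"dy": 0,"dz": 0,"wx": 0,"wy": 0,"wz": 0},{"dx": 0,"dy": 0,"dz": 0,"wx": 0,"wy": 0,"wz": 0},{"dx": 0,"dy": 0,"dz": 0,"wx": 0,"wy": 0,"wz": 0},{"dx": 0,"dy": 0,"dz": 0,"wx": 0,"wy": 0,"wz": 0},{"dx": 0,"dy": 0,"dz": 0,"wx": 0,"wy": 0,"wz": 0},{"dx": 0,"dy": 0,"dz": 0,"wx": 0,"wy": 0,"wz": 0}], fingers=-0.8)

```text
time_s: 13.35
tcp_pos: [0.4796, -0.2183, 0.0165]
eef_rot: [174.0, 89.8, -19.7]
contact_force: [0.0, 0.9, -0.7]
gripper_width: 0.0789
```

>>> arm_command(plan=[{"dx": -0.3,"dy": 0,"dz": 0,"wx": 0,"wy": 0,"wz": 0},{"dx": -0.6,"dy": 0,"dz": 0,"wx": 0,"wy": 0,"wz": 0},{"dx": -0.8,"dy": 0,"dz": 0,"wx": 0,"wy": 0,"wz": 0},{"dx": -0.8,"dy": 0,"dz": 0,"wx": 0,"wy": 0,"wz": 0},{"dx": -0.8,"dy": 0,"dz": 0,"wx": 0,"wy": 0,"wz": 0},{"dx": -0.8,"dy": 0,"dz": 0,"wx": 0,"wy": 0,"wz": 0},{"dx": -0.8,"dy": 0,"dz": 0,"wx": 0,"wy": 0,"wz": 0},{"dx": -0.8,"dy": 0,"dz": 0,"wx": 0,"wy": 0,"wz": 0},{"dx": -0.8,"dy": 0,"dz": 0,"wx": 0,"wy": 0,"wz": 0},{"dx": 0,"dy": -0.5,"dz": 0.6,"wx": 0,"wy": 0,"wz": 0},{"dx": 0,"dy": -0.5,"dz": 0.6,"wx": 0,"wy": 0,"wz": 0},{"dx": 0,"dy": -0.5,"dz": 0.6,"wx": 0,"wy": 0,"wz": 0},{"dx": 0,"dy": 0,"dz": 0,"wx": 0,"wy": 0,"wz": 0},{"dx": 0,"dy": 0,"dz": 0,"wx": 0,"wy": 0,"wz": 0}])

```text
time_s: 14.52
tcp_pos: [0.4498, -0.1798, 0.1594]
eef_rot: [179.4, 89.6, -14.4]
contact_force: [0.9, -0.6, 0.8]
gripper_width: 0.0788
```

```bash
python3 - <<'E'
from plant import r
from h import *
s=r.get_state();go(s,[.477,-.217,.015],-103.4)
m=r.camera_model("wrist");p,d=r.capture("wrist");cv2.imwrite("pics/w4.png",p[:,:,::-1])
P=cloud(m,d);q=(d>0)&(np.hypot(P[...,0]-.477,P[...,1]+.217)<.06)&(P[...,2]>.033)&(P[...,2]<.06)
Q=P[q];print("cap top",len(Q),Q.mean(0),Q[:,2].std(),cv2.minEnclosingCircle(Q[:,:2].astype(np.float32)))
p,d=r.capture("side");cv2.imwrite("pics/s4.png",p[:,:,::-1])
m=r.camera_model("side");P=cloud(m,d);q=(d>0)&(np.hypot(P[...,0]-.5768,P[...,1]-.077)<.045)&(P[...,2]>.166)&(P[...,2]<.18);Q=P[q]
if len(Q):print("round cap",len(Q),Q.mean(0))
E
```

```text
t 14.52 tcp [ 0.4498 -0.1798  0.1594] jaw yaw -103.79 tilt [ 0.007 -0.002 -1.   ] q [  1.6   6.2 -29.5   0.1 -53.9  74.5]
F [ 0.9 -0.6  0.8] M [-0.08 -0.01 -0.01] w 0.0788
shift in rows(20mm) [ 7.23  1.48 -1.72]
level w rows(.08) [-0.   -0.09 -0.  ]
wx rows -0.08
cap top 2517 [ 0.48022768 -0.21790699  0.04009677] 0.0010117119478994599 ((0.4793632924556732, -0.21824459731578827), 0.027852822095155716)
```

View pics/w4.png

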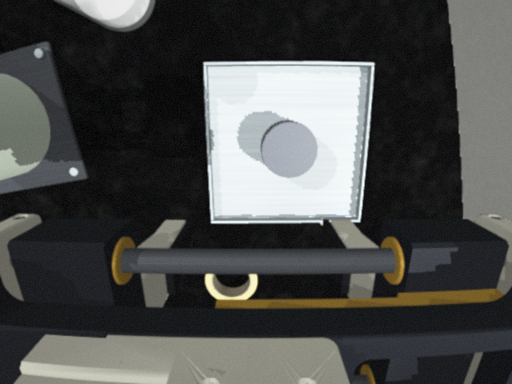

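View pics/s4.png

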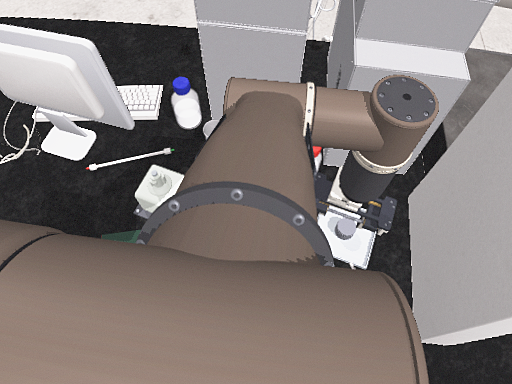

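The wrist view shows the cap upright near the middle of the tray at (289,149), with its top flat at 0.040 m. The side view is blocked over the round jug by the arm, so I'll check that cap in the scene view.

```bash
python3 - <<'E'
from plant import r
from h import *
p,d=r.capture("scene");cv2.imwrite("pics/c4.png",p[:,:,::-1])
m=r.camera_model("scene");
z0=np.load("pics/scene0.npz")
for dd in (z0["d"],d):
    P=cloud(m,dd);q=(dd>0)&(np.hypot(P[...,0]-.5768,P[...,1]-.077)<.045)&(P[...,2]>.166)&(P[...,2]<.18);Q=P[q]
    print("round cap",len(Q),Q.mean(0) if len(Q) else "")
print(r.get_state()["contact_force"],r.get_state()["qd"].round(2))
E
```

```text
round cap 237 [0.57488857 0.07742223 0.17122898]
round cap 243 [0.57468703 0.07730988 0.17125255]
[-0.18081778 -0.23972554 -0.73141259] [-0.14  0.73  0.01  0.03  0.19  0.02]
```

View pics/c4.png

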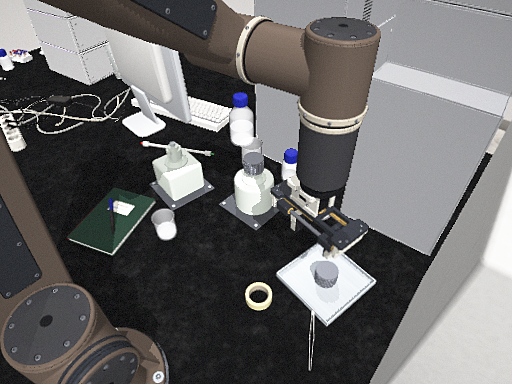

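The scene view shows the round cap unmoved at (253,165), the square jug's bare neck at (176,152), and the cap standing in the tray at (326,275). The gripper is clear of everything, so I'm handing in.

```bash
python3 - <<'E'
from plant import r
print(r.close_job())
E
```

```text
the job is handed in; nothing more can be done
None
```

The square jug is open and its cap is standing upright in the steel tray, released. I handed the job in at about 14.7 s of the 38 s allowed; the hand-in gives no verdict.

**What I did:** I gripped the cap with 60 N, pressed it about 5–8 mm down and turned it about 63° anticlockwise. I then lifted it off, set it in the tray and backed the gripper away.

**Last checks:**
- **Cap in the tray:** the wrist camera puts it within about 3 mm of the tray's centre. Its top is flat at 0.040 m, against 0.041 m expected.
- **Round jug:** its cap shows less than 1 mm of change in the scene camera. The side camera could not confirm this because the arm blocked its view.
- **Gripper:** it was about 0.14 m above the tray with contact forces below about 1 N.

**What was less clean:**
- **Hard bottom:** while pressing, the cap briefly hit its hard bottom, with 36 N vertical at the wrist (limit 120 N). Side forces reached about 14 N.
- **Camera spread:** the cameras disagreed by about 2 mm on the cap's position.
- **Turn angle:** I measured it from the gripper. No camera checked the cap's own angle, but it lifted off without resistance.

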